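# Stack a stepped plinth on the glue board and weight it down

### The job

Stack the three wooden steps of the trophy plinth on the white glue board: the largest first, centred on the board with its length along the board's length, then the middle one, then the smallest, each lying flat and square on the one below with an even step showing all round. Finish by standing the steel weight upright on the middle of the top step. Leave the glue bottle, the pencil tin and the try square where they are.

Things in the scene. Friction and masses are not known exactly. Their poses are not given: they have to be found in the camera images.
- board_top (a point): White laminated glue board, a slab 130 long, 90 wide, 12 mm thick, fixed to the bench. The point is the centre of its upper face, 12 mm above the bench; x along its length, y across, z up.
- large_step (a point): Largest step of the plinth. Dark wood block with plain faces, 106 long, 62 wide, 24 mm high, lying flat on the bench at the start. The point is its centre (half-way up, 12 mm above its underside); x along its length, y across its width, z up. About 85 g.
- middle_step (a point): Middle step of the plinth. Dark wood block with plain faces, 86 long, 46 wide, 24 mm high, lying flat on the bench at the start. The point is its centre (half-way up, 12 mm above its underside); x along its length, y across its width, z up. About 55 g.
- small_step (a point): Smallest step of the plinth. Dark wood block with plain faces, 68 long, 34 wide, 24 mm high, lying flat on the bench at the start. The point is its centre (half-way up, 12 mm above its underside); x along its length, y across its width, z up. About 35 g.
- weight_mid (a point): Weight: an upright bright steel cylinder 32 mm in diameter and 50 mm high with bevelled rims, standing on its end. The point is its centre (25 mm above its underside); z along its axis, up. About 290 g.
- glue: Bystander: yellow glue bottle with red cap, 60 mm in diameter, 150 mm high, standing loose on the bench at the far left. Origin at the centre of its underside.
- tin: Bystander: loose metal tin, 72 mm in diameter, 90 mm high, with pencils standing up to 160 mm, at the far right. Origin at the centre of its underside.
- square: Bystander: loose try square lying on the far side of the bench, a wooden stock 110 x 24 x 16 mm along its y axis with a steel blade 30 mm wide and 3 mm thick reaching 150 mm along its +x axis. Origin at the centre of the stock's underside.
There are look-alikes about, which are no part of the job. Leave any green look-alike of the part that bears middle_step alone.

How it is judged:
By the outcome, as a careful person would: the job done as asked, in the order asked, and still so for the second after the job is handed in, with the robot touching nothing.
It also fails if it takes over 128 s, if anything falls off the work surface, if the arm or the gripper's body presses on something with over 40 N, if the wrist force passes 120 N, or if a joint passes its speed limit or range.

### The arm

A 6-joint arm with a two-finger parallel gripper is mounted at the origin on the work surface. World frame = base frame: x ahead of the robot, y to its left, z up, the work surface at z = 0. Lengths are in mm, angles in rad, forces in N, time in s.
With the tool pointing down it reaches from about 325 to 900 mm from the base axis. Payload 6.1 kg.
Tool frame: the origin (TCP) lies midway between the tips of the shut fingers; the grasp point (between the pads) lies behind it (bot.tcp_to_grasp is the x of the grasp point in the tool frame, in mm); x points along the fingers, z is the direction in which the jaws open and shut, and the axes are right-handed (so a half turn about x gives the same grasp; the last joint's range is limited). The gripper opens to 85 mm and grips with 20 to 120 N. Pads are 22 mm wide; open, the fingers measure 114 mm over their backs; the gripper's body (76 mm by 85 mm) begins 54 mm behind the grasp point. The pads swing forward as they close: fully open they stand 13 mm farther back than shut.
Start: joints at [-1.396, 0.22, 1.526, -0, 1.395, -0.126], TCP at [185.171, -596.932, 231.3] pointing down, gripper open.
Joint ranges: [-2.98, 2.98], [-0.91, 2.08], [0.09, 2.57], [-1.24, 4.39], [0.2, 2.65], [-2.68, 2.68]. Speed limits (rad/s): [2.57, 2.57, 3.01, 3.14, 3.14, 3.14].

### API

Orientations are given as [roll, pitch, yaw] about the fixed x, y, z axes, in that order (R = Rz(yaw) Ry(pitch) Rx(roll)).
In Python, from bench import bot gives the robot as it stands. Calls block until the motion is done:
- bot.goto(position, orientation): joint-space move of the TCP to a pose.
- bot.line_to(position, frame=None, feed=150, f_stop=None): straight line of the TCP; frame=None keeps the orientation; feed is the mean speed in mm/s. With f_stop (N) it stops when the force on the tool has changed by that much, and returns True; else False.
- bot.goto_joints(angles): joint-space move.
- bot.gripper_to(opening, grasp_force=None): finger opening in mm; grasp_force is the grip in N (None keeps the last); returns when the fingers have stopped.
- bot.wait(seconds).
- bot.solve_ik(position, orientation): joint angles nearest the present ones, or None.
- bot.grab_frame(name): name is "side" or "top"; returns the picture (400x640x3 uint8, red, green, blue); there is no depth.
- bot.camera_model(name): a dict with "mtx" (3x3 intrinsics, pixels), "dist_coeffs" ([k1, k2, p1, p2, k3] as OpenCV has them; the pictures are not rectified), "rvec" (rotation vector, rad) and "tvec" (3), from world to camera coordinates, as OpenCV has them. Camera axes: x right, y down, z forward; pixel columns grow to the right and rows downward; lengths in mm; the calibration is good to about 2 mm. A picture is of the moment at which its call begins. camera_model takes no time and is no camera call.
A pose or a line that the arm cannot do raises bot.PlanningError and nothing moves.
- bot.sign_off(): hands the job in, once; it reports no verdict.
Trained networks look in the newest picture that a camera, given by its name, has taken for a name from the list of things; names that differ only in an ending like _2 or _b are one class to them, and where a whole thing is asked for, a point or a joint stands for the part that bears it (a point fixed in the world has none). Each returns a list of dicts, best first, with "conf" (0 to 1); they miss things now and then, are a little off and sometimes report something else, mostly with a low value. They report only what shows in the picture. A call takes as long as a camera call. They do not tell look-alikes from the thing itself.
- bot.cut_out(camera, thing): "pixels" (400x640 bool, what is visible of it) and "centre" ([column, row] in pixels, amid what is visible of it).
Readings, each from a call of its own:
- bot.current_time_s(): time.
- bot.current_joint_pos(): joint angles.
- bot.current_dq(): joint speeds.
- bot.current_effort(): joint torques, N m.
- bot.current_position(): TCP position.
- bot.current_ee_rot(): TCP orientation.
- bot.current_contact_force(): force on the tool from outside, world axes, zero at the start.
- bot.current_wrist_torque(): the same for the moment, N m.
- bot.current_finger_gap(): finger opening in mm.
Only numpy, scipy, OpenCV 4.12 (cv2) and the standard library are available. Lean on these libraries where they do the work, as an engineer would, in place of code of your own. Each camera call takes 0.05 s, during which the arm holds its last target. There are 200 camera calls.

## Working session

There is one attempt and no reset: what is moved stays moved. The work goes in short steps, each a Python script; the robot and the scene stay as the last script left them, time stands still between calls to the robot, and variables do not carry over. Pictures are saved under pics/ and viewed, about 12 in all and at most 16, crops included, and the job is handed in when it is done.

```bash
mkdir -p pics; ls
cat > h.py <<'E'
import numpy as np,cv2
from bench import bot
def save(n,im): cv2.imwrite(f'pics/{n}.png',im[...,::-1])
E
python3 - <<'E'
from h import *
for c in('side','top'):
    save(c+'0',bot.grab_frame(c)); m=bot.camera_model(c); print(c,m)
    for t in('board_top','large_step','middle_step','small_step','weight_mid'):
        print(t,[(round(d['conf'],2),np.round(d['centre']),int(d['pixels'].sum())) for d in bot.cut_out(c,t)])
E
```

```text
pics
side {'mtx': array([[390.15467392,   0.        , 322.31515452],
       [  0.        , 390.15467392, 202.71690325],
       [  0.        ,   0.        ,   1.        ]]), 'dist_coeffs': array([-0.02795582,  0.        ,  0.        ,  0.        ,  0.        ]), 'rvec': array([ 2.19453259, -0.07431854,  0.02294863]), 'tvec': array([-548.15592669,   94.65921824, 1115.88793712])}
board_top [(0.95, array([284., 344.]), 2450)]
large_step [(0.84, array([347., 179.]), 506)]
middle_step [(0.84, array([280., 180.]), 313), (0.81, array([258., 172.]), 292), (0.65, array([304., 144.]), 254), (0.56, array([290., 160.]), 290)]
small_step [(0.56, array([302., 221.]), 345)]
weight_mid [(0.8, array([360., 268.]), 220)]
top {'mtx': array([[423.48955414,   0.        , 322.29515788],
       [  0.        , 423.48955414, 197.4411863 ],
       [  0.        ,   0.        ,   1.        ]]), 'dist_coeffs': array([0.03560791, 0.        , 0.        , 0.        , 0.        ]), 'rvec': array([ 2.03235084, -2.15822775,  0.25432882]), 'tvec': array([  60.93950505,  584.17756731, 1335.05277596])}
board_top [(0.67, array([447., 238.]), 1051)]
large_step [(0.61, array([269., 189.]), 559)]
middle_step [(0.87, array([220., 241.]), 422), (0.87, array([182., 234.]), 406), (0.78, array([262., 256.]), 378), (0.69, array([235., 278.]), 426), (0.53, array([200., 175.]), 454)]
small_step [(0.49, array([327., 231.]), 180), (0.18, array([218., 240.]), 439)]
weight_mid [(0.33, array([325., 233.]), 207)]
```

View pics/side0.png

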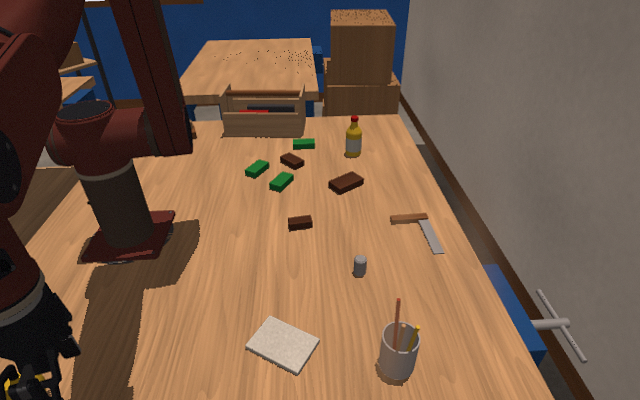

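View pics/top0.png

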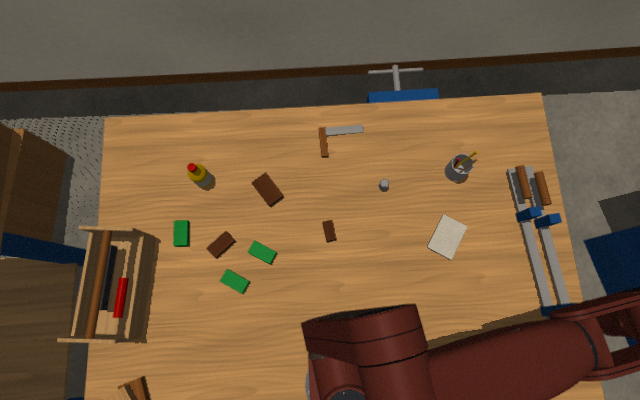

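The side view shows the brown middle step at (292,160), large at (346,183), small at (300,222), the weight at (360,266) and the board at (283,344). In the top view they are at (221,244), (268,190), (329,231), (384,185) and (447,237). There are three green look-alikes. Next I fit box models to the masks in both views.

```bash
cat >> h.py <<'E'
from scipy.optimize import minimize
CAM={c:bot.camera_model(c) for c in('side','top')}
def proj(c,P):
    m=CAM[c]; return cv2.projectPoints(np.float64(P).reshape(-1,1,3),m['rvec'],m['tvec'],m['mtx'],m['dist_coeffs'])[0].reshape(-1,2)
def ray(c,uv):
    m=CAM[c];R=cv2.Rodrigues(m['rvec'])[0]
    n=cv2.undistortPoints(np.float64(uv).reshape(1,1,2),m['mtx'],m['dist_coeffs']).ravel()
    d=R.T@np.r_[n,1]; return -R.T@m['tvec'],d/np.linalg.norm(d)
def tri(a,b):
    A=np.zeros((3,3));y=np.zeros(3);L=[ray('side',a),ray('top',b)]
    for o,d in L:
        M=np.eye(3)-np.outer(d,d);A+=M;y+=M@o
    p=np.linalg.solve(A,y); return p,[np.linalg.norm((np.eye(3)-np.outer(d,d))@(p-o)) for o,d in L]
def box(dim,x,y,z,yaw):  # z = centre
    l,w,h=np.array(dim)/2; c,s=np.cos(yaw),np.sin(yaw)
    return np.array([[x+c*a*l-s*b*w,y+s*a*l+c*b*w,z+k*h] for a in(-1,1) for b in(-1,1) for k in(-1,1)])
def cyl(r,h,x,y,z):
    t=np.linspace(0,2*np.pi,24,False)
    return np.vstack([np.c_[x+r*np.cos(t),y+r*np.sin(t),0*t+z+k*h/2] for k in(-1,1)])
S=8
def sil(c,P,x0,y0,n):  # antialiased silhouette in an n x n window
    q=(proj(c,P)-[x0,y0]+.5)*S-.5
    im=np.zeros((n*S,n*S),np.float32)
    cv2.fillConvexPoly(im,np.round(cv2.convexHull(np.float32(q))*16).astype(np.int32),1.,shift=4)
    return cv2.resize(im,(n,n),interpolation=cv2.INTER_AREA)
def fit(masks,model,p0,step):
    """masks {cam: 400x640 float}; model(p)->points; returns p, iou per view"""
    W={}
    for c,m in masks.items():
        u=proj(c,model(p0)).mean(0); W[c]=(int(u[0])-40,int(u[1])-40,80)
    def ious(p):
        o=[]
        for c,m in masks.items():
            x0,y0,n=W[c]; s=sil(c,model(p),x0,y0,n)
            k=np.zeros((n,n),np.float32); a=m[max(y0,0):y0+n,max(x0,0):x0+n]; dy,dx=max(-y0,0),max(-x0,0)
            k[dy:dy+a.shape[0],dx:dx+a.shape[1]]=a
            o.append(np.minimum(s,k).sum()/np.maximum(s,k).sum())
        return o
    best=None
    for sc in(1,.5):
        p0=np.array(p0,float); sx=np.vstack([p0]+[p0+sc*np.eye(len(p0))[i]*step[i] for i in range(len(p0))])
        r=minimize(lambda p:-sum(ious(p)),p0,method='Nelder-Mead',options=dict(initial_simplex=sx,maxiter=400,xatol=.02,fatol=1e-5)); p0=r.x
    return p0,np.round(ious(p0),3)
def brown(im): # dark wood: soft mask
    f=im.astype(np.float32); return f
E
python3 - <<'E'
from h import *
I={c:bot.grab_frame(c) for c in('side','top')}
pts=dict(large=((346,183),(268,190)),middle=((292,160),(221,244)),small=((300,222),(329,231)),weight=((360,266),(384,185)),board=((283,344),(447,237)))
rows=[]
for n,(a,b) in pts.items():
    p,e=tri(a,b); print(n,p.round(),np.round(e,1))
    rows.append(np.vstack([cv2.resize(I[c][u[1]-30:u[1]+30,u[0]-40:u[0]+40][:,:],(320,240),interpolation=0)[:, :] if 1 else 0 for c,u in(('side',a),('top',b))]))
rows=[cv2.resize(r,(158*1,237)) if 0 else r for r in rows]
m=np.hstack(rows); save('m1',cv2.resize(m,(800,int(m.shape[0]*800/m.shape[1])),interpolation=cv2.INTER_AREA))
# colour samples: centre lines through each item
for n in('large','small','board'):
    a,b=pts[n]
    print(n,[tuple(int(v) for v in I['top'][b[1],b[0]+d]) for d in range(-26,27,4)])
    print(n,[tuple(int(v) for v in I['side'][a[1]+d,a[0]]) for d in range(-30,31,4)])
E
```

```text
large [641. 212.  10.] [1.4 1.4]
middle [461. 374.  15.] [0.5 0.5]
small [484.  10.  13.] [1.2 1.2]
weight [ 631. -190.   22.] [1.3 1.3]
board [ 441. -388.    4.] [1.2 1.2]
large [(168, 125, 75), (168, 125, 73), (169, 125, 76), (163, 120, 71), (77, 40, 19), (72, 40, 22), (77, 40, 21), (77, 40, 21), (80, 40, 21), (84, 45, 21), (166, 124, 75), (171, 125, 75), (173, 130, 76), (177, 129, 75)]
large [(96, 74, 17), (75, 55, 38), (194, 141, 96), (188, 138, 92), (187, 138, 94), (144, 100, 69), (79, 45, 31), (83, 45, 29), (95, 52, 34), (42, 25, 16), (192, 142, 96), (199, 144, 99), (204, 150, 103), (194, 141, 96), (179, 131, 89), (181, 133, 89)]
small [(174, 128, 77), (174, 127, 72), (174, 128, 74), (177, 129, 74), (179, 133, 81), (169, 125, 75), (77, 42, 19), (75, 40, 23), (171, 126, 74), (173, 127, 74), (176, 129, 78), (176, 129, 77), (176, 130, 75), (173, 126, 74)]
small [(199, 145, 99), (200, 147, 100), (198, 146, 100), (196, 142, 97), (196, 142, 97), (198, 144, 98), (111, 75, 51), (75, 41, 25), (40, 23, 16), (35, 16, 13), (190, 138, 94), (193, 142, 97), (192, 139, 95), (195, 141, 97), (197, 143, 99), (200, 148, 101)]
board [(166, 122, 74), (167, 123, 72), (167, 122, 71), (179, 168, 148), (182, 170, 149), (180, 169, 148), (179, 171, 149), (182, 171, 148), (183, 173, 149), (180, 168, 148), (184, 173, 153), (171, 125, 72), (169, 124, 71), (169, 126, 75)]
board [(189, 139, 95), (186, 136, 93), (207, 190, 172), (203, 184, 165), (200, 182, 164), (205, 186, 167), (199, 181, 164), (208, 187, 168), (210, 191, 172), (201, 182, 163), (205, 187, 168), (201, 183, 164), (208, 188, 170), (109, 100, 90), (201, 146, 99), (194, 139, 94)]
```

View pics/m1.png

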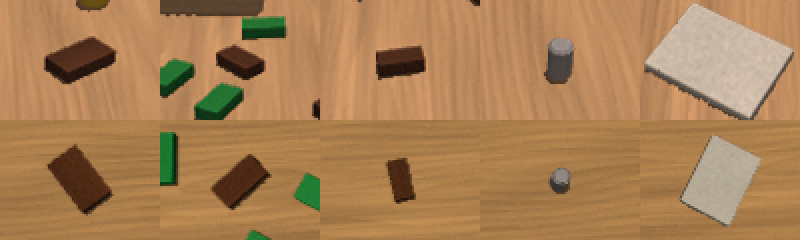

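The crops show the parts clean and unobstructed, with almost no shadows, so soft colour masks will work well.

```bash
sed -i '/^def brown/,$d' h.py
cat >> h.py <<'E'
DIM=dict(large=(106,62,24),middle=(86,46,24),small=(68,34,24),board=(130,90,12))
def alpha(im,kind):
    f=im.astype(np.float32)+1e-3; R,G,B=f[...,0],f[...,1],f[...,2]
    if kind in('board','weight'): return np.clip((B/R-.5)/.3,0,1)
    return np.clip((158-R)/70,0,1)*(G<R*.8+3)
def blob(im,kind,uv,r=45):
    a=alpha(im,kind); n,l=cv2.connectedComponents((a>.3).astype(np.uint8),connectivity=4)
    k=l[int(uv[1]),int(uv[0])]; assert k
    return a*cv2.dilate((l==k).astype(np.uint8),np.ones((3,3)))
def measure(I,kind,uvs,p0,zfree=False,cams=('side','top')):
    M={c:blob(I[c],kind,uvs[c]) for c in cams}
    if kind=='weight': f=lambda p:cyl(16,50,p[0],p[1],p[2] if zfree else 25); st=[6,6]
    else:
        d=DIM[kind]; f=lambda p:box(d,p[0],p[1],p[3] if zfree else d[2]/2,p[2]); st=[6,6,.2]
    p0=list(p0)+([15.] if zfree else []); st=st+([5] if zfree else [])
    return fit(M,f,p0,st)
E
python3 - <<'E'
from h import *
I={c:bot.grab_frame(c) for c in('side','top')}
pts=dict(large=((346,183),(268,190),(641,212)),middle=((292,160),(221,244),(461,374)),small=((300,222),(329,231),(484,10)),weight=((360,266),(384,185),(631,-190)),board=((283,344),(447,237),(441,-388)))
for n,(a,b,p) in pts.items():
    uv=dict(side=a,top=b)
    if n=='weight': p0=p
    else:
        r=max((measure(I,n,uv,[*p,y]) for y in np.arange(0,3.1,.52)),key=lambda r:r[1].sum()); p0=r[0]
    print(n)
    for zf,cams in((0,('side','top')),(1,('side','top')),(0,('side',)),(0,('top',))):
        p,i=measure(I,n,uv,p0,zf,cams); print('  ',zf,cams,p.round(3),i)
E
```

```text
large
   0 ('side', 'top') [6.39766e+02 2.12496e+02 5.94000e-01] [0.952 0.96 ]
   1 ('side', 'top') [6.40285e+02 2.13231e+02 5.95000e-01 1.08410e+01] [0.958 0.961]
   0 ('side',) [6.39814e+02 2.11298e+02 5.87000e-01] [0.956]
   0 ('top',) [6.39614e+02 2.12848e+02 5.98000e-01] [0.963]
middle
   0 ('side', 'top') [458.762 374.121  -0.869] [0.937 0.953]
   1 ('side', 'top') [459.245 374.466  -0.873  11.03 ] [0.94  0.953]
   0 ('side',) [459.479 372.899  -0.884] [0.94]
   0 ('top',) [458.768 374.132  -0.869] [0.954]
small
   0 ('side', 'top') [4.83407e+02 9.19100e+00 1.57000e-01] [0.936 0.935]
   1 ('side', 'top') [4.83329e+02 9.38200e+00 1.57000e-01 1.07190e+01] [0.951 0.938]
   0 ('side',) [4.83436e+02 7.79000e+00 1.47000e-01] [0.951]
   0 ('top',) [4.83109e+02 9.53500e+00 1.57000e-01] [0.938]
weight
   0 ('side', 'top') [ 631.294 -187.374] [0.876 0.859]
   1 ('side', 'top') [ 631.731 -187.351   22.022] [0.882 0.862]
   0 ('side',) [ 631.342 -188.529] [0.877]
   0 ('top',) [ 631.329 -187.38 ] [0.859]
board
   0 ('side', 'top') [ 440.84  -386.626    2.574] [0.969 0.968]
   1 ('side', 'top') [ 441.013 -386.619    2.574    5.091] [0.97  0.968]
   0 ('side',) [ 440.836 -386.618    2.573] [0.97]
   0 ('top',) [ 440.931 -386.611    2.574] [0.968]
```

```bash
cat >> h.py <<'E'
from scipy.spatial.transform import Rotation as Ro
import warnings; warnings.filterwarnings('ignore')
T0=-bot.tcp_to_grasp
def rpy(j):
    x=np.array([0,0,-1.]);z=np.array([np.cos(j),np.sin(j),0]);return Ro.from_matrix(np.c_[x,np.cross(z,x),z]).as_euler('xyz').tolist()
def best(j,pos):  # pick the half turn with the least wrist travel
    o=[]
    for k in(0,np.pi):
        q=bot.solve_ik(list(pos),rpy(j+k))
        if q is not None: o.append((abs(q[5]),j+k,q))
    return min(o,key=lambda t:t[0])
E
python3 - <<'E'
from h import *
print(bot.tcp_to_grasp,bot.current_ee_rot(),bot.current_finger_gap(),bot.current_time_s())
L=dict(large=(639.8,212.5,.594),middle=(458.8,374.1,-.869),small=(483.4,9.2,.157),board=(440.8,-386.6,2.574))
for n,(x,y,a) in L.items():
    for k in(0,1):
        q=bot.solve_ik([x,y,150],rpy(a+np.pi/2+k*np.pi)); print(n,k,None if q is None else np.round(q,2))
E
```

```text
-18.700000000000003 [-0.03923462  1.57073189 -1.30926809] 85.44777888420859 0.8
large 0 [ 0.2   0.4   1.46 -0.    1.28 -1.96]
large 1 [ 0.2   0.4   1.46 -0.    1.28  1.18]
middle 0 [ 0.55  0.21  1.69 -0.    1.24 -0.15]
middle 1 None
small 0 [-0.14 -0.05  1.97  0.    1.22 -1.87]
small 1 [-0.14 -0.05  1.97  0.    1.22  1.27]
board 0 [-0.85  0.2   1.71  0.    1.23  1.28]
board 1 [-0.85  0.2   1.71  0.    1.23 -1.86]
```

```bash
cat >> h.py <<'E'
def pick(x,y,j,width,ztcp,clear=150,extra=16,force=50):
    _,j,q=best(j,(x,y,clear)); bot.gripper_to(min(85,width+extra)); bot.goto_joints(q)
    hit=bot.line_to([x,y,ztcp],feed=90,f_stop=15); 
    bot.gripper_to(max(0,width-6),grasp_force=force); print('pick hit',hit,'gap',round(bot.current_finger_gap(),1),'t',round(bot.current_time_s(),1))
    bot.line_to([x,y,clear],feed=120); print('lifted gap',round(bot.current_finger_gap(),1))
def place(x,y,j,width,ztcp,clear=200,extra=14):
    _,j,q=best(j,(x,y,clear)); bot.goto_joints(q)
    bot.line_to([x,y,ztcp+15],feed=110)
    hit=bot.line_to([x,y,ztcp-4],feed=25,f_stop=4); p=bot.current_position()
    print('place hit',hit,'z',round(p[2],1),'expected',ztcp)
    bot.gripper_to(width+extra); bot.line_to([x,y,clear],feed=120); print('t',round(bot.current_time_s(),1))
BD=(440.8,-386.6,2.574)
E
python3 - <<'E'
from h import *
pick(639.8,212.5,.594+np.pi/2,62,1.5)
place(BD[0],BD[1],BD[2]+np.pi/2,62,13.5)
bot.goto([483,9,200],rpy(.157-np.pi/2))
I={c:bot.grab_frame(c) for c in('side','top')}
pr={c:proj(c,[[BD[0],BD[1],30]])[0] for c in I}
for c in I:
    save('pl1'+c,I[c])
try:
    M={c:blob(I[c],'large',pr[c]) for c in I}
    print(fit(M,lambda p:box(DIM['large'],p[0],p[1],24,p[2]),BD,[6,6,.1]), fit(M,lambda p:box(DIM['large'],p[0],p[1],p[3],p[2]),[*BD,24],[6,6,.1,4]))
except Exception as e: print(e)
cr=[cv2.resize(I[c][int(v)-40:int(v)+40 if v+40<400 else 400,int(u)-40:int(u)+40],(400,400),interpolation=0) for c,(u,v) in pr.items()]
save('m2',np.hstack(cr))
E
```

```text
pick hit False gap 61.0 t 6.4
lifted gap 60.8
place hit True z 14.4 expected 13.5
t 14.3
(array([ 442.50066719, -388.31901122,    2.57237097]), array([0.94 , 0.905], dtype=float32)) (array([ 442.18430047, -387.98613879,    2.56417543,   23.68193024]), array([0.941, 0.905], dtype=float32))
```

View pics/m2.png

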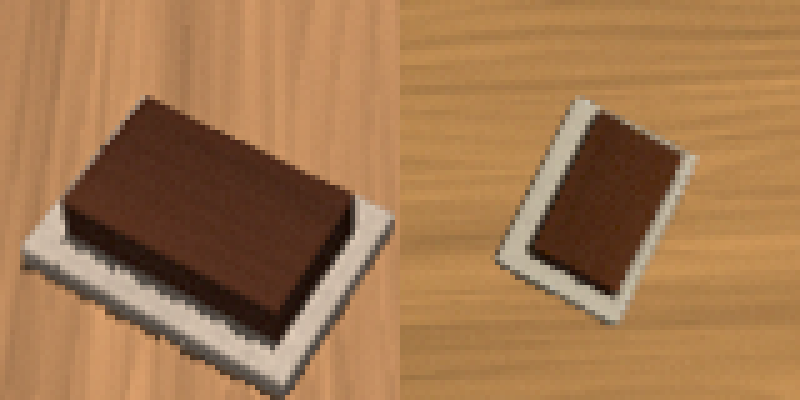

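The large step sits flat on the board (side crop ~(200,220), top crop ~(610,200)), possibly 2 mm off along its length. I'll recheck with a mask that rejects shadows.

```bash
cat >> h.py <<'E'
def brownmask(im,uv):
    f=im.astype(np.float32)+1e-3; R,G=f[...,0],f[...,1]
    a=np.minimum(np.clip((158-R)/70,0,1),np.clip((.86-G/R)/.14,0,1))*(G<R*.9)
    n,l=cv2.connectedComponents((a>.4).astype(np.uint8),connectivity=4)
    return a*cv2.dilate((l==l[int(uv[1]),int(uv[0])]).astype(np.uint8),np.ones((3,3)))
def local(p,b=BD): 
    d=np.array(p[:2])-b[:2];c,s=np.cos(b[2]),np.sin(b[2]); return np.round([c*d[0]+s*d[1],-s*d[0]+c*d[1]],2)
E
python3 - <<'E'
from h import *
L={c:cv2.imread(f'pics/pl1{c}.png')[...,::-1] for c in('side','top')}
pr={c:proj(c,[[BD[0],BD[1],30]])[0] for c in L}
M={c:brownmask(L[c],pr[c]) for c in L}
f=lambda p:box(DIM['large'],p[0],p[1],24,p[2])
for cs in(('side','top'),('side',),('top',)):
    p,i=fit({c:M[c] for c in cs},f,BD,[6,6,.1]); print(cs,p.round(3),i,local(p))
# union (board+step) board re-fit: board still in place?
for c in L:
    f0=f(BD); m=M[c]; x0,y0=(pr[c]-40).astype(int); s=sil(c,f0,x0,y0,80); k=m[max(y0,0):y0+80,x0:x0+80]
    d=s[:k.shape[0]]-k; 
    save('dif'+c,np.clip(128+127*np.repeat(d[...,None],3,2),0,255).astype(np.uint8))
E
python3 -c "
import cv2,numpy as np
print(cv2.imread('pics/difside.png').shape)
a=[cv2.resize(np.pad(i,((0,80-i.shape[0]),(0,0),(0,0))),(400,400),interpolation=0) for i in (cv2.imread('pics/difside.png'),cv2.imread('pics/diftop.png'))]
cv2.imwrite('pics/m3.png',np.hstack(a))"
```

```text
('side', 'top') [ 442.915 -388.463    2.558] [0.931 0.901] [-2.79  0.43]
('side',) [ 441.552 -387.366    2.567] [0.934] [-1.05  0.24]
('top',) [ 442.55  -387.972    2.558] [0.901] [-2.21  0.22]
(80, 80, 3)
```

View pics/m3.png

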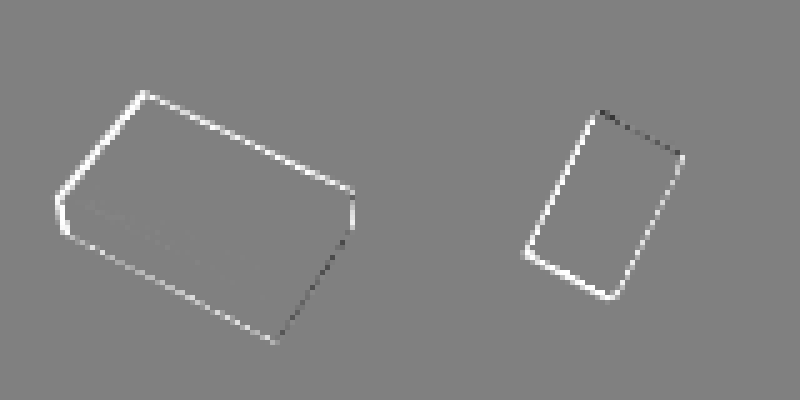

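```bash
cat >> h.py <<'E'
def fit_e(M,dim,z,b):  # common rim width e (mask erosion) fitted too
    f=lambda p:box(np.array(dim)+[p[3],p[3],p[3]],p[0],p[1],z,p[2])
    return fit(M,f,[*b,0.],[5,5,.1,-2])
E
python3 - <<'E'
from h import *
L={c:cv2.imread(f'pics/pl1{c}.png')[...,::-1] for c in('side','top')}
pr={c:proj(c,[[BD[0],BD[1],30]])[0] for c in L}
for nm,fn in(('brown',brownmask),('R',lambda i,u:blob(i,'large',u))):
    M={c:fn(L[c],pr[c]) for c in L}
    for cs in(('side','top'),('side',),('top',)):
        p,i=fit_e({c:M[c] for c in cs},DIM['large'],24,BD); print(nm,cs,p.round(3),i,local(p))
# same on the board at the start, and on the large step at its start
L0={c:cv2.imread(f'pics/{c}0.png')[...,::-1] for c in('side','top')}
for k,uv,b,z in(('board',((283,344),(447,237)),BD,6),('large',((346,183),(268,190)),(639.8,212.5,.594),12)):
    M={c:blob(L0[c],k,u) for c,u in zip(L0,uv)}
    for cs in(('side','top'),('side',),('top',)):
        p,i=fit_e({c:M[c] for c in cs},DIM[k],z,b); print(k,cs,p.round(3),i)
E
```

```text
brown ('side', 'top') [ 442.201 -388.285    2.57    -2.466] [0.979 0.954] [-2.09  0.67]
brown ('side',) [ 442.1   -388.045    2.572   -2.084] [0.983] [-1.87  0.52]
brown ('top',) [ 442.746 -388.65     2.569   -3.4  ] [0.966] [-2.74  0.68]
R ('side', 'top') [ 442.321 -388.262    2.572   -2.334] [0.971 0.954] [-2.18  0.58]
R ('side',) [ 442.346 -388.447    2.571   -1.765] [0.976] [-2.3   0.73]
R ('top',) [ 442.595 -388.566    2.572   -3.364] [0.961] [-2.57  0.69]
board ('side', 'top') [ 440.868 -386.951    2.576   -1.366] [0.991 0.985]
board ('side',) [ 440.678 -386.949    2.577   -1.282] [0.992]
board ('top',) [ 441.374 -386.994    2.577   -1.553] [0.987]
large ('side', 'top') [6.39789e+02 2.12544e+02 5.95000e-01 1.90000e-02] [0.951 0.96 ]
large ('side',) [ 6.40424e+02  2.11725e+02  5.89000e-01 -8.41000e-01] [0.966]
large ('top',) [6.39782e+02 2.13092e+02 6.00000e-01 6.37000e-01] [0.964]
```

```bash
cat >> h.py <<'E'
BD=(440.9,-386.9,2.575)
def snap(tag):
    I={c:bot.grab_frame(c) for c in('side','top')}
    for c in I: save(tag+c,I[c])
    return I
E
python3 - <<'E'
from h import *
x,y=440.8,-386.6; nx,ny=x-1.37,y+1.29
_,j,q=best(BD[2]+np.pi/2,(x,y,90)); bot.gripper_to(76); bot.goto_joints(q)
bot.line_to([x,y,14.4],feed=90,f_stop=15); bot.gripper_to(56,grasp_force=40); print(bot.current_finger_gap())
bot.line_to([x,y,19],feed=60); bot.line_to([nx,ny,19],feed=30)
print(bot.line_to([nx,ny,10],feed=25,f_stop=4),bot.current_position())
bot.gripper_to(76); bot.line_to([nx,ny,150],feed=120)
bot.goto([459,374,150],rpy(best(-.869+np.pi/2,(459,374,150))[1]))
L=snap('pl2'); pr={c:proj(c,[[BD[0],BD[1],30]])[0] for c in L}
M={c:brownmask(L[c],pr[c]) for c in L}
for cs in(('side','top'),('side',),('top',)):
    p,i=fit_e({c:M[c] for c in cs},DIM['large'],24,BD); print(cs,p.round(3),i,local(p,BD))
print(bot.current_time_s())
E
```

```text
61.41600589650244
True [ 439.71558316 -385.65213557   15.55148221]
('side', 'top') [ 440.656 -386.783    2.573   -2.444] [0.981 0.955] [0.27 0.03]
('side',) [ 440.358 -386.55     2.577   -2.12 ] [0.985] [ 0.65 -0.  ]
('top',) [ 441.195 -387.373    2.578   -3.5  ] [0.965] [-0.5   0.24]
24.05
```

```bash
cat >> h.py <<'E'
TC=(439.4,-385.3)
def check(tag,kind,z):
    L=snap(tag); pr={c:proj(c,[[BD[0],BD[1],z+6]])[0] for c in L}
    save(tag+'m',np.hstack([cv2.resize(L[c][max(int(v)-40,0):int(v)+40,int(u)-40:int(u)+40],(400,400),interpolation=0) for c,(u,v) in pr.items()]))
E
python3 - <<'E'
from h import *
pick(459,374.2,-.869+np.pi/2,46,4)
place(*TC,BD[2]+np.pi/2,46,40)
bot.goto([483.4,9.2,150],rpy(best(.157+np.pi/2,(483,9,150))[1]))
check('pl3','middle',48); print(bot.current_time_s())
E
```

```text
pick hit False gap 44.8 t 26.6
lifted gap 44.8
place hit True z 40.9 expected 40
t 34.5
36.1167
```

View pics/pl3m.png

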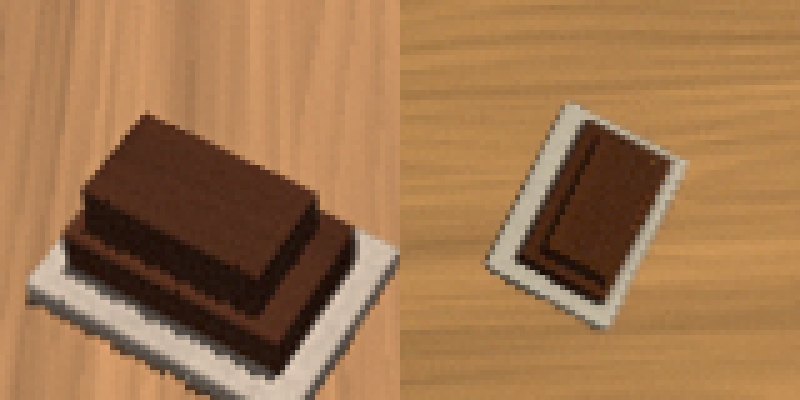

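The middle step is on the large one and looks square (side crop ~(200,190), top crop ~(610,190)). I'll measure the top faces in the side view, where dark side faces bound them.

```bash
cat >> h.py <<'E'
def topface(im,kind,ztop,b=BD,c='side'):
    """fit the lit upper face at height ztop; returns x,y,yaw"""
    u=proj(c,[[b[0],b[1],ztop]])[0]
    g=cv2.medianBlur(np.ascontiguousarray(im),3).astype(np.float32); R,G=g[...,0],g[...,1]
    lit=np.clip((R-45)/26,0,1)
    a=np.minimum(np.clip((158-R)/70,0,1),lit)*(G<R*.72)
    n,l=cv2.connectedComponents((a>.5).astype(np.uint8),connectivity=4)
    k=l[int(u[1]),int(u[0])]; a=a*cv2.dilate((l==k).astype(np.uint8),np.ones((3,3)))
    d=DIM[kind]; f=lambda p:box((d[0]+p[3],d[1]+p[3],.01),p[0],p[1],ztop,p[2])
    p,i=fit({c:a},f,[*b,-1.],[4,4,.08,2]); return p,i,k
E
python3 - <<'E'
from h import *
rd=lambda t:cv2.imread(f'pics/{t}.png')[...,::-1]
for t,k,z in(('pl1','large',36),('pl2','large',36),('pl3','middle',60)):
    p,i,_=topface(rd(t+'side'),k,z); print(t,k,p.round(3),i,local(p,BD))
# overlay ideal middle top/bottom edges
out=[]
for c in('side','top'):
    im=cv2.resize(rd('pl3'+c),None,fx=6,fy=6,interpolation=0); 
    for k,z in(('board',12),('large',36),('middle',60)):
        q=box((*DIM[k][:2],0),*BD[:2],z,BD[2])[[0,2,6,4]]; w=(proj(c,q)+.5)*6
        cv2.polylines(im,[np.int32(w)],True,(0,255,255),1)
    u=proj(c,[[*BD[:2],50]])[0]*6; x0=int(u[0])-200; y0=min(int(u[1])-200,2000)
    out.append(im[y0:y0+400,x0:x0+400])
save('m4',np.hstack(out))
E
```

```text
pl1 large [ 442.613 -389.541    2.571   -1.24 ] [0.982] [-2.86  1.31]
pl2 large [ 440.76  -387.943    2.574   -1.311] [0.985] [-0.44  0.96]
pl3 middle [ 438.756 -386.421    2.574   -1.41 ] [0.975] [2.07 0.75]
```

View pics/m4.png

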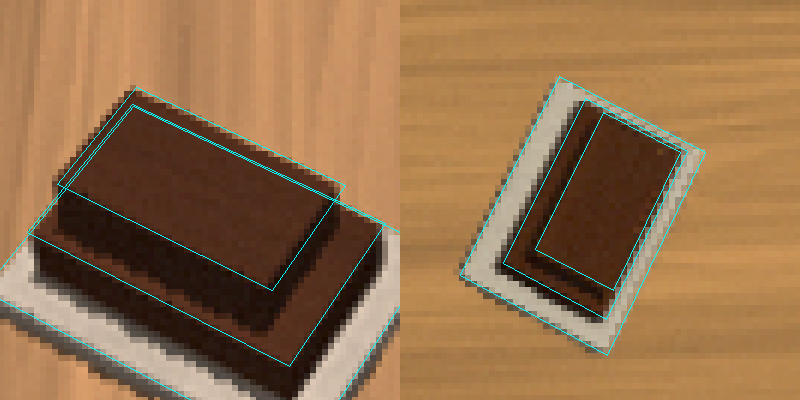

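The overlay suggests the middle step sits ~2 mm off towards +x (board length). A joint render fit over both views will settle it.

```bash
cat >> h.py <<'E'
Z=dict(board=6,large=24,middle=48,small=72)
def render(c,boxes,x0,y0,n,s=6):
    lab=np.zeros((n*s,n*s),np.uint8)
    q=lambda P:np.round(((proj(c,P)-[x0,y0]+.5)*s-.5)*16).astype(np.int32)
    for i,(k,p) in enumerate(boxes):
        P=box(DIM[k],p[0],p[1],Z[k],p[2]); side,top=(1,2) if k=='board' else (3,4)
        # each vertical face seen is drawn through the hull; top face on it
        cv2.fillConvexPoly(lab,cv2.convexHull(q(P)),side,shift=4); cv2.fillConvexPoly(lab,cv2.convexHull(q(P[1::2])),top,shift=4)
    return np.stack([cv2.resize((lab==j).astype(np.float32),(n,n),interpolation=cv2.INTER_AREA) for j in range(5)],-1)
def joint(I,kinds,cams=('side','top'),b=BD,n=72):
    W={}
    for c in cams:
        u=proj(c,[[b[0],b[1],30]])[0].astype(int); x0,y0=u[0]-n//2,min(u[1]-n//2,400-n); W[c]=(x0,y0,I[c][y0:y0+n,x0:x0+n].astype(np.float32).reshape(-1,3))
    def cost(v):
        e=0; bx=list(zip(kinds,v.reshape(-1,3)/[1,1,50]))
        for c,(x0,y0,T) in W.items():
            A=render(c,bx,x0,y0,n).reshape(-1,5); X=np.linalg.lstsq(A,T,rcond=None)[0]
            e+=np.minimum(np.abs(A@X-T),40).mean()
        return e
    v=np.array([[b[0],b[1],b[2]*50]]*len(kinds)).ravel(); 
    for st in(3,1): 
        r=minimize(cost,v,method='Powell',options=dict(xtol=.03,ftol=1e-5,maxiter=6),bounds=[(a-6,a+6) for a in v]); v=r.x
    P=v.reshape(-1,3)/[1,1,50]
    return P,r.fun
E
cat > j.py <<'E'
import sys
from h import *
t=sys.argv[1]; kinds=sys.argv[2].split(',')
I={c:cv2.imread(f'pics/{t}{c}.png')[...,::-1] for c in('side','top')}
for cs in(('side','top'),('side',),('top',)):
    P,e=joint(I,kinds,cs); print(cs,round(e,2),[(k,*local(p,P[0]),round(p[2]-P[0][2],3)) for k,p in zip(kinds,P)],P[0].round(2))
E
time (python3 j.py pl2 board,large; python3 j.py pl3 board,large,middle)
```

```text
('side', 'top') 12.37 [('board', np.float64(0.0), np.float64(-0.0), np.float64(0.0)), ('large', np.float64(0.58), np.float64(0.96), np.float64(-0.006))] [ 441.02 -386.9     2.57]
('side',) 6.74 [('board', np.float64(0.0), np.float64(-0.0), np.float64(0.0)), ('large', np.float64(0.61), np.float64(0.92), np.float64(-0.005))] [ 440.77 -387.02    2.58]
('top',) 5.28 [('board', np.float64(0.0), np.float64(-0.0), np.float64(0.0)), ('large', np.float64(1.29), np.float64(-0.41), np.float64(-0.006))] [ 441.2  -386.76    2.58]
('side', 'top') 12.57 [('board', np.float64(0.0), np.float64(-0.0), np.float64(0.0)), ('large', np.float64(0.88), np.float64(0.44), np.float64(-0.004)), ('middle', np.float64(2.51), np.float64(1.15), np.float64(-0.009))] [ 441.01 -386.91    2.58]
('side',) 7.06 [('board', np.float64(0.0), np.float64(-0.0), np.float64(0.0)), ('large', np.float64(0.87), np.float64(0.73), np.float64(-0.002)), ('middle', np.float64(2.42), np.float64(1.03), np.float64(-0.01))] [ 440.77 -387.      2.58]
('top',) 5.37 [('board', np.float64(0.0), np.float64(-0.0), np.float64(0.0)), ('large', np.float64(1.16), np.float64(0.23), np.float64(-0.011)), ('middle', np.float64(2.48), np.float64(-0.33), np.float64(-0.003))] [ 441.39 -386.99    2.58]
real	0m8.878s
user	0m9.721s
sys	0m0.223s
```

Both views agree: large is +0.7 mm and middle +2.5 mm along the length. I'll nudge middle by −1.9 mm, then pick small.

```bash
cat >> h.py <<'E'
def nudge(width,ztcp,du,xy=TC,lift=4):
    u=np.array([np.cos(BD[2]),np.sin(BD[2])]); x,y=xy; nx,ny=np.array(xy)+du*u
    _,j,q=best(BD[2]+np.pi/2,(x,y,ztcp+70)); bot.gripper_to(width+14); bot.goto_joints(q)
    bot.line_to([x,y,ztcp],feed=90,f_stop=10); bot.gripper_to(width-6,grasp_force=40); print('gap',bot.current_finger_gap())
    bot.line_to([x,y,ztcp+lift],feed=60); bot.line_to([nx,ny,ztcp+lift],feed=30)
    print(bot.line_to([nx,ny,ztcp-4],feed=20,f_stop=4),bot.current_position())
    bot.gripper_to(width+14); bot.line_to([nx,ny,ztcp+130],feed=150)
E
python3 - <<'E'
from h import *
nudge(46,40.5,-1.9)
pick(483.4,9.2,.157+np.pi/2,34,5)
bot.goto([560,-150,220],rpy(BD[2]+np.pi/2-np.pi)); snap('pl4'); print(bot.current_time_s())
E
python3 j.py pl4 board,large,middle
```

```text
gap 44.81833742472293
True [ 441.2044811  -386.55213204   41.65820712]
pick hit False gap 32.7 t 44.9
lifted gap 33.0
48.6333
('side', 'top') 16.23 [('board', np.float64(0.0), np.float64(-0.0), np.float64(0.0)), ('large', np.float64(0.84), np.float64(0.53), np.float64(-0.008)), ('middle', np.float64(0.95), np.float64(1.11), np.float64(-0.008))] [ 440.77 -386.92    2.58]
('side',) 8.67 [('board', np.float64(0.0), np.float64(-0.0), np.float64(0.0)), ('large', np.float64(0.98), np.float64(0.77), np.float64(-0.008)), ('middle', np.float64(0.93), np.float64(1.06), np.float64(0.0))] [ 440.77 -387.01    2.58]
('top',) 7.38 [('board', np.float64(0.0), np.float64(-0.0), np.float64(0.0)), ('large', np.float64(1.01), np.float64(0.33), np.float64(-0.001)), ('middle', np.float64(0.86), np.float64(-0.29), np.float64(-0.002))] [ 441.28 -386.85    2.58]
```

Middle and large are now aligned within 0.2 mm. Placing small.

```bash
python3 - <<'E'
from h import *
place(*TC,BD[2]+np.pi/2,34,65,clear=190)
bot.goto([631.3,-187.4,220],rpy(best(0.8,(631,-187,220))[1])); snap('pl5'); print(bot.current_time_s())
E
python3 j.py pl5 board,large,middle,small
```

```text
place hit True z 65.7 expected 65
t 54.1
56.375
('side', 'top') 20.27 [('board', np.float64(0.0), np.float64(-0.0), np.float64(0.0)), ('large', np.float64(0.65), np.float64(0.53), np.float64(0.003)), ('middle', np.float64(1.6), np.float64(0.78), np.float64(-0.019)), ('small', np.float64(0.79), np.float64(1.06), np.float64(-0.011))] [ 440.8  -386.92    2.58]
('side',) 10.64 [('board', np.float64(0.0), np.float64(-0.0), np.float64(0.0)), ('large', np.float64(1.03), np.float64(0.34), np.float64(-0.015)), ('middle', np.float64(1.39), np.float64(0.88), np.float64(-0.009)), ('small', np.float64(0.81), np.float64(0.73), np.float64(-0.008))] [ 440.68 -387.26    2.58]
('top',) 9.34 [('board', np.float64(0.0), np.float64(-0.0), np.float64(0.0)), ('large', np.float64(0.51), np.float64(0.06), np.float64(-0.027)), ('middle', np.float64(1.05), np.float64(-0.32), np.float64(-0.001)), ('small', np.float64(0.69), np.float64(0.43), np.float64(-0.005))] [ 441.29 -386.83    2.58]
```

The stack's offsets agree within ~0.8 mm. Now the weight.

Run:
```python
from h import *
pick(631.3,-187.6,BD[2]+np.pi/2,32,12,clear=220,extra=24,force=60)
place(*TC,BD[2]+np.pi/2,32,96,clear=240,extra=16)
bot.goto([420,-60,300],rpy(.157+np.pi/2-np.pi))
check('pl6','small',80); I=snap('end')
for c in I:
    for t in('weight_mid',): print(c,[(round(d['conf'],2),np.round(d['centre'])) for d in bot.cut_out(c,t)][:2])
    print(proj(c,[[440.2,-386.5,109]]).round(1))
print(bot.current_time_s())
```

```text
pick hit False gap 30.3 t 59.7
lifted gap 30.8
place hit True z 96.5 expected 96
t 67.5
side [(0.7, array([276., 314.])), (0.46, array([282., 336.]))]
[[278.2 311.4]]
top []
[[455.9 232. ]]
69.0583
```

View pics/pl6m.png

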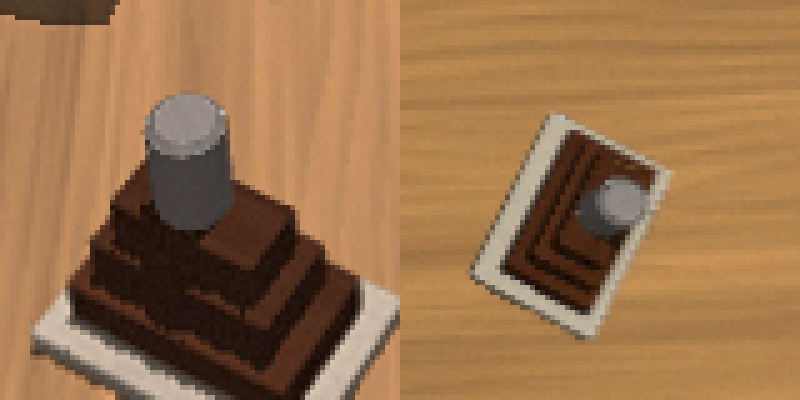

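View pics/pl6top.png

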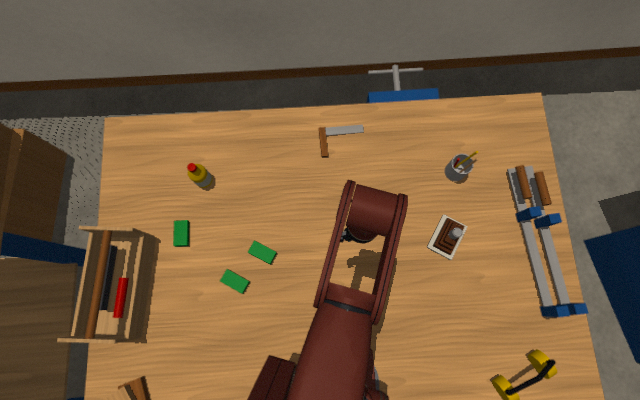

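The weight stands upright on the top step (side crop ~(190,160)), perhaps off-centre along the length. The glue, tin, square and greens are unmoved in the top view. Measuring the weight:

```bash
python3 - <<'E'
from h import *
L={c:cv2.imread(f'pics/end{c}.png')[...,::-1] for c in('side','top')}
M={}
for c in L:
    u=proj(c,[[440.2,-386.5,109]])[0]; f=L[c].astype(np.float32); a=np.clip((f[...,2]/(f[...,0]+1e-3)-.5)/.3,0,1)
    yy,xx=np.mgrid[:400,:640]; a=a*((np.hypot(xx-u[0],yy-u[1])<(16 if c=='side' else 9)))
    if c=='top': a=a*(f[...,0]<170)
    n,l=cv2.connectedComponents((a>.5).astype(np.uint8)); k=l[int(u[1]),int(u[0])]; M[c]=a*cv2.dilate((l==k).astype(np.uint8),np.ones((3,3)))
    print(c,M[c].sum())
for cs in(('side','top'),('side',),('top',)):
    p,i=fit({c:M[c] for c in cs},lambda p:cyl(16+p[2],50+2*p[2],p[0],p[1],109),[440.2,-386.5,0],[4,4,-1]); print(cs,p.round(2),i,local(p,BD))
E
python3 j.py end board,large,middle,small
```

```text
side 404.22015
top 137.58575
('side', 'top') [ 436.74 -384.42   -0.75] [0.94  0.873] [4.84 0.14]
('side',) [ 436.87 -385.29   -0.97] [0.945] [4.26 0.81]
('top',) [ 436.85 -383.92   -0.65] [0.876] [ 5.02 -0.34]
('side', 'top') 16.03 [('board', np.float64(0.0), np.float64(-0.0), np.float64(0.0)), ('large', np.float64(1.12), np.float64(0.75), np.float64(-0.007)), ('middle', np.float64(1.61), np.float64(0.92), np.float64(-0.01)), ('small', np.float64(1.17), np.float64(0.62), np.float64(-0.023))] [ 441.04 -386.94    2.58]
('side',) 9.18 [('board', np.float64(0.0), np.float64(-0.0), np.float64(0.0)), ('large', np.float64(0.96), np.float64(0.77), np.float64(-0.011)), ('middle', np.float64(1.29), np.float64(1.14), np.float64(-0.005)), ('small', np.float64(0.91), np.float64(0.82), np.float64(-0.026))] [ 440.79 -386.95    2.58]
('top',) 6.68 [('board', np.float64(0.0), np.float64(-0.0), np.float64(0.0)), ('large', np.float64(0.67), np.float64(0.27), np.float64(0.012)), ('middle', np.float64(0.88), np.float64(0.29), np.float64(0.007)), ('small', np.float64(0.77), np.float64(0.53), np.float64(0.006))] [ 441.64 -386.78    2.57]
```

The weight is about 3.6 mm off along the length, so I'll nudge it.

```bash
python3 - <<'E'
from h import *
nudge(32,96.5,-3.6)
bot.goto([420,-60,300],rpy(.157+np.pi/2-np.pi))
L=snap('fin'); print(bot.current_time_s()); check('fin','small',80)
M={}
for c in L:
    u=proj(c,[[440.2,-386.5,109]])[0]; f=L[c].astype(np.float32); a=np.clip((f[...,2]/(f[...,0]+1e-3)-.5)/.3,0,1)
    yy,xx=np.mgrid[:400,:640]; a=a*((np.hypot(xx-u[0],yy-u[1])<(16 if c=='side' else 9)))
    if c=='top': a=a*(f[...,0]<170)
    n,l=cv2.connectedComponents((a>.5).astype(np.uint8)); k=l[int(u[1]),int(u[0])]; M[c]=a*cv2.dilate((l==k).astype(np.uint8),np.ones((3,3)))
for cs in(('side','top'),('side',),('top',)):
    p,i=fit({c:M[c] for c in cs},lambda p:cyl(16+p[2],50+2*p[2],p[0],p[1],109),[440.2,-386.5,0],[4,4,-1]); print(cs,p.round(2),i,local(p,BD))
E
python3 j.py fin board,large,middle,small
```

```text
gap 31.18565961478341
True [ 442.61862684 -387.44858124   97.62352062]
75.2833
('side', 'top') [ 439.4  -386.29   -0.66] [0.942 0.87 ] [1.59 0.29]
('side',) [ 439.61 -387.11   -1.  ] [0.947] [0.98 0.87]
('top',) [ 4.3965e+02 -3.8641e+02 -2.9000e-01] [0.874] [1.32 0.26]
('side', 'top') 16.1 [('board', np.float64(0.0), np.float64(-0.0), np.float64(0.0)), ('large', np.float64(0.83), np.float64(0.62), np.float64(-0.008)), ('middle', np.float64(1.43), np.float64(1.12), np.float64(-0.009)), ('small', np.float64(0.63), np.float64(0.62), np.float64(-0.039))] [ 440.81 -386.84    2.58]
('side',) 9.26 [('board', np.float64(0.0), np.float64(-0.0), np.float64(0.0)), ('large', np.float64(0.81), np.float64(0.81), np.float64(-0.004)), ('middle', np.float64(1.34), np.float64(1.21), np.float64(-0.007)), ('small', np.float64(0.77), np.float64(0.66), np.float64(-0.032))] [ 440.79 -386.95    2.58]
('top',) 6.7 [('board', np.float64(0.0), np.float64(-0.0), np.float64(0.0)), ('large', np.float64(0.3), np.float64(0.37), np.float64(0.003)), ('middle', np.float64(0.51), np.float64(0.3), np.float64(0.001)), ('small', np.float64(0.38), np.float64(0.48), np.float64(0.0))] [ 441.27 -386.67    2.57]
```

View pics/finm.png

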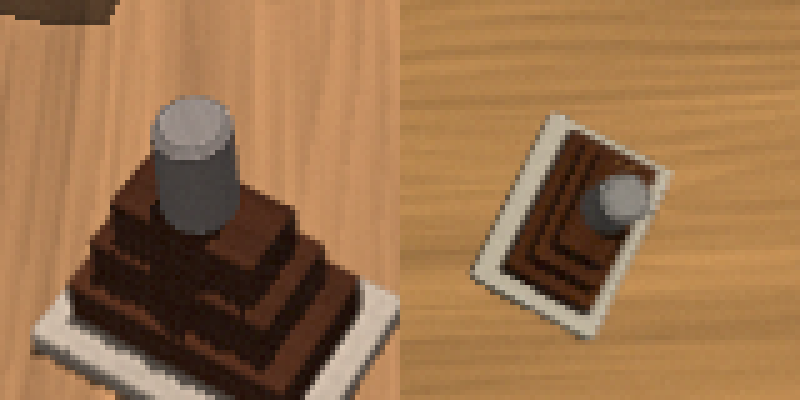

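The stack is even and square, and the weight stands upright at the middle of the top step (side crop ~(195,165)). Handing in.

```bash
python3 -c "
from h import *
print(bot.sign_off(),bot.current_time_s())"
```

```text
the job is handed in; nothing more can be done
the job is handed in; nothing more can be done
```

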